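# Hang the sink caddy on its screw

## Task

Hang the black steel sink caddy on the screw in the cupboard's end panel: pass the screw head through the round part of the keyhole in its back plate until the plate lies flat on the panel, then push it down until the screw is right up at the top of the narrow slot. The washer grips the plate, so it needs a push to go home, but press gently throughout, keep hold of the caddy until it is home and leave it hanging straight. Leave the mug, the soap bottle and the jar where they stand.

Things in the scene. Friction and masses are not known exactly. Their poses are not given: they have to be found in the camera images.
- cupboard: Small cream worktop cupboard with a wooden top, fixed; 260 long, 200 deep, 200 high. Origin: on the worktop, at the middle of the foot of its flat right end panel, which carries the screw. Its -y axis points out of that panel, x runs level along the panel (which spans x from -100 to 100), z up; the cupboard fills the +y side.
- mark: Pencil cross on that panel, 150 to 178 up: where the screw was meant to go. The screw, level, was driven by eye: it sits up to 6 off the cross sideways and up to 6 up or down. Origin on the panel's surface, axes as the cupboard's (-y out of the panel). Screw: shank 6 across, black washer 2 thick, 4.6 off the panel, on it a domed steel head, 14 across, ending 10.3 off the panel.
- washer (a joint): How far the springy washer and head of the screw are forced outwards along it, in m: 0 when free, at most 0.004, about 4 N per mm. The caddy's lips force it out by about 0.0012 along the slot and by about 0.0019 once home.
- caddy_grip (a point): Centre of the black steel caddy's open tray, half-way up it, 32.5 over its underside. Tray 62 wide (x), 100 deep with the back plate (y -50 to 50), 65 high, walls 3; held from above by its two side walls. Back plate 4 thick, 62 wide, 108 high over the underside, back face at y = +50. 0.28 to 0.39 kg. Axes: x across, +y to the back plate, z up; parallel to the cupboard's when hung.
- keyhole (a point): Centre of the round part of the keyhole, on the plate's back face, 74 over the caddy's underside (from caddy_grip: 0, +50, +41.5). A hole of 17 diameter right through the plate; the slot goes up from it. Axes as caddy_grip.
- slot_end (a point): Where the screw's axis is when the caddy is home: on the back face, 18 above the keyhole's centre. The slot, 9 wide, ends 3 above it and there stops the shank. On the plate's front, lips beside the slot rise to 1.9 at its mouth and to 3.0 near its end, so the washer squeezes the plate, most over the last 5 of travel: besides the caddy's weight it takes some 3 to 12 N down to slide it home.
- mug: Blue mug, 76 in diameter, 90 high, standing near the work, origin under its centre. To be left alone.
- soap: Amber soap bottle, 60 in diameter, 160 high, origin under its centre. To be left alone.
- jar: Glass jar with a wooden lid, 68 in diameter, 85 high, origin under its centre. To be left alone.
There are look-alikes about, which are no part of the job. What is shaped like the part that bears caddy_grip but green is not meant.

How it is judged:
By the outcome, as a careful person would: the job done as asked, in the order asked, and still so for the second after the job is handed in, with the robot touching nothing.
It also fails if it takes over 72 s, if anything falls off the work surface, if the arm or the gripper's body presses on something with over 40 N, if the wrist force passes 120 N, or if a joint passes its speed limit or range.

## Robot

A 6-joint arm with a two-finger parallel gripper is mounted at the origin on the work surface. World frame = base frame: x ahead of the robot, y to its left, z up, the work surface at z = 0. Lengths are in m, angles in rad, forces in N, time in s.
With the tool pointing down it reaches from about 0.3 to 0.875 m from the base axis. Payload 6.4 kg.
Tool frame: the origin (TCP) lies midway between the tips of the shut fingers; the grasp point (between the pads) lies 19 mm behind it; z points along the fingers, y is the line along which they close (so a half turn about z gives the same grasp; the last joint's range is limited). The gripper opens to 88 mm and grips with 3 to 60 N. Pads are 18 mm wide; open, the fingers measure 123 mm over their backs; the gripper's body (75 mm by 187 mm) begins 45 mm behind the grasp point.
Start: joints at [-1.543, 0.181, 1.607, -0, 1.354, -0.206], TCP at [0.133, -0.559, 0.239] pointing down, gripper open.
Joint ranges: [-2.99, 2.99], [-0.89, 2.07], [0.3, 2.58], [-1.14, 4.28], [0, 2.63], [-3.12, 3.12]. Speed limits (rad/s): [2.57, 2.57, 3.01, 3.14, 3.14, 3.14].

## Interface

Orientations are given as a unit quaternion [w, x, y, z].
In Python, from station import manip gives the robot as it stands.
- The arm moves only by the tool servo_tool, never from a script. Its argument "series" is a list of rows, each a list of 5 numbers: the gripper's target within -1 to 1 (fully open at 1, half-way at 0, shut at -1), then the shift along the tool's x, y, z in cm, then the turn about the tool's z in rad. A call has 1 to 8 rows; each row is the pose to reach, as a shift and turn from the pose commanded when the call began, along the tool's axes at that moment; what a row does not reach only later rows make up. A row lasts 1/10 s, in which the tool goes at most 50 mm and 8.59 degrees, less where a joint would pass 70% of its speed; a pose out of reach is approached as far as the arm can. A call with a gripper value outside its range is refused whole. The fingers move at their own pace and stop on an object; the grip force is fixed at half the most. Time passes only in rows, so rows that repeat a pose let the fingers close. It gives the time, the measured TCP pose, the force, the opening and the grip force at its end, in the units of the state.
- manip.observe(): the state, without advancing time (a new reading comes with each control period).
- manip.snapshot(name): name is "scene" or "side" or "wrist"; returns the picture (400x640x3 uint8, red, green, blue); there is no depth.
- manip.camera_model(name): a dict with "intrinsics" (3x3 intrinsics, pixels), "eye" and "orientation" of the camera in the world; the wrist camera has in their place "T_tool_cam" (4x4, takes a point from camera to tool coordinates, whose origin is the TCP and whose axes are the flange's). Camera axes: x right, y up, looking along -z (the intrinsics and any distortion apply to the point x, -y, -z); pixel columns grow to the right and rows downward; lengths in m; the calibration is good to about 2 mm. A picture is of the moment at which its call begins: read the wrist's pose just before it. camera_model takes no time and is no camera call.
- manip.finish_job(): hands the job in; it is judged then, once.
The state is a dict: "time_s": time; "joints": joint angles; "qvel": joint speeds; "effort": joint torques, N m; "ee_pos": TCP position; "tcp_rot": TCP orientation; "wrist_force": force on the tool from outside, world axes, zero at the start; "ft_torque": the same for the moment, N m; "gripper_width": finger opening in m; "gripper_force": force on a finger pad.
Only numpy, scipy, OpenCV 4.12 (cv2) and the standard library are available. Lean on these libraries where they do the work, as an engineer would, in place of code of your own. Each camera call takes 0.05 s, during which the arm holds its last target. There are 200 camera calls.

## Working session

There is one attempt and no reset: what is moved stays moved. The work goes in short steps, Python scripts to look and compute and a tool call to move; the robot and the scene stay as the last step left them, time stands still between calls to the robot, and variables do not carry over. Pictures are saved under pics/ and viewed, at most 10 in all, crops included, and the job is handed in when it is done.

Besides the shell and the picture viewer there is one more tool, called after "Request:" by a JSON object that holds its "api" and its "payload", one argument or row to a line. servo_tool: Moves the arm, as the interface text tells. Its arguments: {"type":"object","properties":{"series":{"type":"array","items":{"type":"array","items":{"type":"number"}}}},"required":["series"]}

```bash
mkdir -p pics; python3 - <<'E'
from station import manip
import cv2,numpy as np
np.set_printoptions(precision=4,suppress=True)
s=manip.observe();print(s['time_s'],s['ee_pos'],s['tcp_rot'],s['gripper_width'])
for n in("scene","side","wrist"):
    p=manip.snapshot(n);cv2.imwrite(f"pics/{n}0.png",p[:,:,::-1]);print(n,manip.camera_model(n))
a=[cv2.imread(f"pics/{n}0.png") for n in("scene","side")]
E
```

```text
0.0 [ 0.1332 -0.5588  0.2378] [-0.0008  0.9932  0.1166  0.0001] 0.08795347086743986
scene {'intrinsics': array([[460.5682,   0.    , 322.0984],
       [  0.    , 460.5682, 193.1211],
       [  0.    ,   0.    ,   1.    ]]), 'eye': array([1.1025, 0.0792, 0.9422]), 'orientation': array([0.5528, 0.1578, 0.2357, 0.7836])}
side {'intrinsics': array([[402.056 ,   0.    , 325.3867],
       [  0.    , 402.056 , 209.2867],
       [  0.    ,   0.    ,   1.    ]]), 'eye': array([0.3948, 0.4572, 0.8548]), 'orientation': array([-0.1758, -0.0587,  0.3375,  0.9229])}
wrist {'intrinsics': array([[303.6138,   0.    , 320.4313],
       [  0.    , 303.6138, 200.0618],
       [  0.    ,   0.    ,   1.    ]]), 'T_tool_cam': array([[ 0.0007,  0.9579,  0.2871,  0.0744],
       [ 1.    , -0.0009,  0.0007, -0.001 ],
       [ 0.001 ,  0.2871, -0.9579, -0.146 ],
       [ 0.    ,  0.    ,  0.    ,  1.    ]])}
```

View pics/scene0.png

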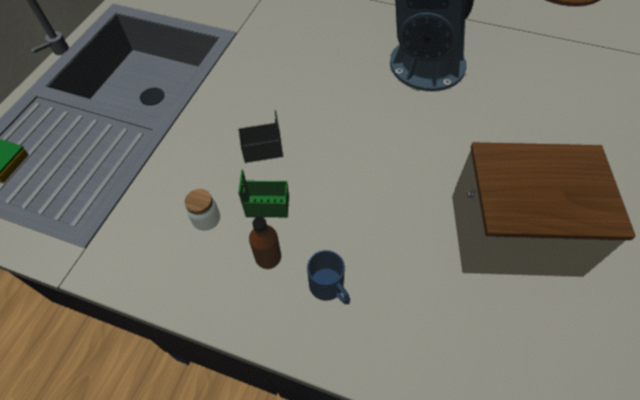

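View pics/side0.png

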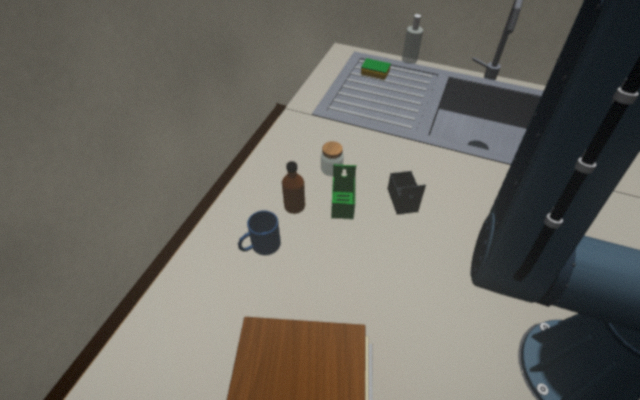

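The scene view shows the black caddy at about (262,143), its back plate to the right and facing the cupboard. The green look-alike is at (265,200), and the screw is at (472,194) on the cupboard's left face. In the side view the caddy is at (405,190). Next I'll enlarge the caddy and panel and check the wrist view.

```bash
cat > h.py <<'E'
from station import manip
import cv2,numpy as np
from scipy.spatial.transform import Rotation as R
np.set_printoptions(precision=4,suppress=True)
def q(w): return R.from_quat([w[1],w[2],w[3],w[0]]).as_matrix()
def cam(n,s=None):
    m=manip.camera_model(n);K=m['intrinsics']
    if 'eye' in m: return K,np.array(m['eye']),q(m['orientation'])
    s=s or manip.observe();T=m['T_tool_cam'];Rt=q(s['tcp_rot'])
    return K,Rt@T[:3,3]+np.array(s['ee_pos']),Rt@T[:3,:3]
def ray(c,uv):
    K,e,Rm=c;d=np.linalg.inv(K)@[uv[0],uv[1],1];d=Rm@np.array([d[0],-d[1],-d[2]]);return e,d/np.linalg.norm(d)
def onz(c,uv,z,ax=2):
    e,d=ray(c,uv);return e+d*(z-e[ax])/d[ax]
def two(c1,u1,c2,u2):
    e1,d1=ray(c1,u1);e2,d2=ray(c2,u2)
    t=np.linalg.lstsq(np.c_[d1,-d2],e2-e1,rcond=None)[0];a,b=e1+t[0]*d1,e2+t[1]*d2
    return (a+b)/2,np.linalg.norm(a-b)
def proj(c,p):
    K,e,Rm=c;v=Rm.T@(np.array(p)-e);v=K@[v[0],-v[1],-v[2]];return v[:2]/v[2]
E
python3 - <<'E'
import cv2,numpy as np
s=cv2.imread('pics/scene0.png');d=cv2.imread('pics/side0.png');w=cv2.imread('pics/wrist0.png')
f=lambda i,x,y,ww,h,k:cv2.resize(i[y:y+h,x:x+ww],(ww*k,h*k),interpolation=cv2.INTER_CUBIC)
o=np.zeros((600,800,3),np.uint8)
def put(im,x,y):o[y:y+im.shape[0],x:x+im.shape[1]]=im
put(f(s,230,105,60,60,5),0,0)           # scene caddy k5
put(f(d,380,160,60,60,5),0,300)         # side caddy k5
put(f(s,445,135,62,150,4)[:600],302,0)  # panel k4
put(cv2.resize(w,(240,150)),555,0)
put(f(d,225,310,150,90,1),555,160)
put(f(w,0,0,1,1,1),0,0)
cv2.imwrite('pics/c1.png',np.clip(o*1.6,0,255).astype(np.uint8))
E
```

```text
(no output)
```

View pics/c1.png

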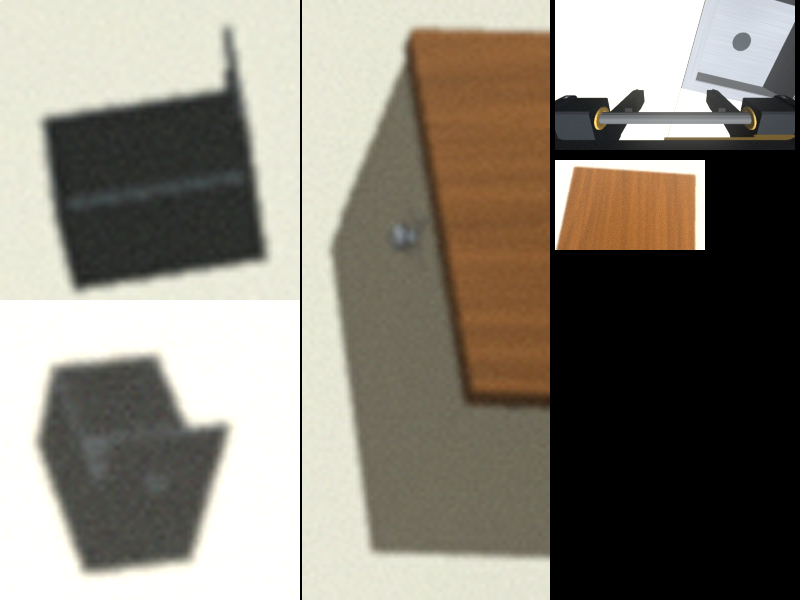

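View pics/wrist0.png

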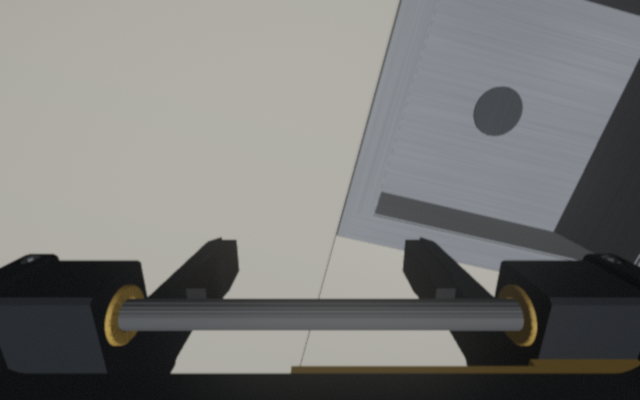

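The scene crop shows the tray's lower corners at about (245.6,162.6) and (283,156.6). The panel foot runs from (452.8,197.5) to (462.8,272.3), with the screw head near (470,194). In the side crop the plate's foot runs from (397,214) to (418,212). The wrist camera sees only the sink.

```bash
python3 - <<'E'
from h import *
c=cam('scene');d=cam('side')
for n,k,uv,z in [('fr bot near',c,(245.6,162.6),0),('bk bot near',c,(283,156.6),0),('rim fr near',c,(243.5,146),.065),('rim fr far',c,(239,129),.065),('plate bot +x',d,(397,214),0),('plate bot -x',d,(418,212),0),('plate top -x',d,(425.6,185.6),.108),('plate top -x sc',c,(275.8,110.5),.108),('pan far',c,(452.75,197.5),0),('pan near',c,(462.75,272.25),0)]:
    print(n,onz(k,uv,z))
A=onz(c,(452.75,197.5),0);B=onz(c,(462.75,272.25),0);print('panel len',np.linalg.norm(B-A),'yaw',np.degrees(np.arctan2(*(B-A)[1::-1])))
u=(B-A)/np.linalg.norm(B-A);n=np.array([u[1],-u[0],0]) # outward
e,r=ray(c,(470,194));t=((A+n*.0095-e)@n)/(r@n);print('screw head',e+r*t,'along from mid',((e+r*t)-(A+B)/2)@u, 'n',n)
E
```

```text
fr bot near [ 0.5094 -0.3556  0.    ]
bk bot near [ 0.46   -0.2726  0.    ]
rim fr near [ 0.5061 -0.3519  0.065 ]
rim fr far [ 0.4604 -0.3857  0.065 ]
plate bot +x [ 0.4587 -0.2732  0.    ]
plate bot -x [ 0.4064 -0.3019  0.    ]
plate top -x [ 0.4067 -0.3     0.108 ]
plate top -x sc [ 0.4083 -0.3032  0.108 ]
pan far [0.4396 0.1621 0.    ]
pan near [0.6242 0.2201 0.    ]
panel len 0.19349549068978386 yaw 17.46525443212291
screw head [0.5276 0.1798 0.1534] along from mid -0.007426910850706462 n [ 0.3001 -0.9539  0.    ]
```

```bash
python3 - <<'E'
from h import *
c=cam('scene');im=cv2.imread('pics/scene0.png');hsv=cv2.cvtColor(im,cv2.COLOR_BGR2HSV)
m=cv2.inRange(hsv,(45,80,20),(80,255,255));m[:,:230]=0
ys,xs=np.nonzero(m);print('green',xs.min(),xs.max(),ys.min(),ys.max())
print('green floor near corners',onz(c,(247,217),0),onz(c,(289,217),0),'plate top',onz(c,(241,172),.108))
print('soap',onz(c,(260,222),.155),onz(c,(267,262),.0));print('mug',onz(c,(326,270),.06))
g=np.array([.458,-.329]);s=np.array([.5276,.1798]);
yw=np.radians(29.5);X=np.array([np.cos(yw),np.sin(yw)]);Y=np.array([-X[1],X[0]])
for p in [onz(c,(289,217),0),onz(c,(247,217),0),onz(c,(241,172),.108),onz(c,(260,222),.155)]: print('rel caddy',(p[:2]-g)@X,(p[:2]-g)@Y)
s0=manip.observe();Rt=q(s0['tcp_rot']);t=g+.004*Y
for z in(.20,.036): print('move cm',100*Rt.T@(np.array([*t,z])-s0['ee_pos']))
E
```

```text
green 239 287 170 216
green floor near corners [ 0.6542 -0.2845  0.    ] [ 0.6212 -0.1907  0.    ] plate top [ 0.6046 -0.3044  0.108 ]
soap [ 0.7298 -0.1957  0.155 ] [ 0.7447 -0.1935  0.    ]
mug [ 0.7433 -0.0542  0.06  ]
rel caddy 0.21016315190265467 0.040047436265392894
rel caddy 0.1927024500586137 -0.057849463101749
rel caddy 0.13966710221522086 -0.05076614992032499
rel caddy 0.30215554457150673 -0.017842274978553327
move cm [ 36.8103 -15.2253   3.8345]
move cm [ 36.8056 -15.2047  20.2345]
```

Request:
{"api": "servo_tool", "payload": {
  "series": [
    [1,36.8,-15.2,0,1.29],
    [1,36.8,-15.2,0,1.29],
    [1,36.8,-15.2,0,1.29],
    [1,36.8,-15.2,0,1.29],
    [1,36.8,-15.2,0,1.29],
    [1,36.8,-15.2,0,1.29],
    [1,36.8,-15.2,0,1.29],
    [1,36.8,-15.2,0,1.29]
  ]
}}

```text
time_s: 0.95
ee_pos: [0.433, -0.3428, 0.2386]
tcp_rot: [-0.0, 0.906, -0.424, -0.0]
wrist_force: [0.3, -0.7, -0.5]
gripper_width: 0.0882
gripper_force: 0.0
```

Request:
{"api": "servo_tool", "payload": {
  "series": [
    [1,0,0,0,0.09],
    [1,0,0,0,0.09],
    [1,0,0,0,0.09],
    [1,0,0,0,0.09]
  ]
}}

```text
time_s: 1.35
ee_pos: [0.4311, -0.3449, 0.2386]
tcp_rot: [-0.0, 0.887, -0.462, -0.0]
wrist_force: [0.1, 0.1, 0.8]
gripper_width: 0.0881
gripper_force: 0.0
```

```bash
python3 - <<'E'
from h import *
s=manip.observe();Rt=q(s['tcp_rot']);print(s['time_s'],s['joints'],s['ee_pos'],np.degrees(np.arctan2(Rt[1,0],Rt[0,0])),Rt[:,2],s['qvel'])
p=manip.snapshot('wrist');cv2.imwrite('pics/w1.png',p[:,:,::-1])
print(proj(cam('wrist',s),[.458,-.329,.065]))
E
```

```text
1.35 [-0.8896  0.1302  1.6649 -0.0001  1.3467  1.641 ] [ 0.4311 -0.3449  0.2386] -54.99138500112165 [-0.0002  0.0001 -1.    ] [-0.0068 -0.0028 -0.0017  0.0013  0.0002  0.0094]
[292.2177 177.4255]
```

View pics/w1.png

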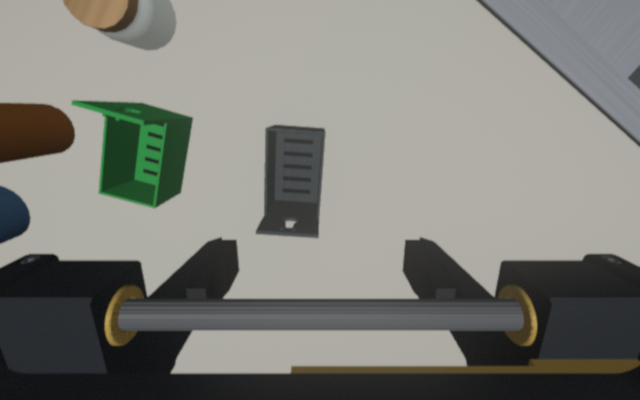

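The wrist view shows the caddy upright under the gripper. Its front rim runs from (266,127) to (325,129), the plate top from (257,235) to (319,237), and the keyhole is near (290,223).

```bash
python3 - <<'E'
from h import *
s=manip.observe();c=cam('wrist',s);Rt=q(s['tcp_rot'])
P=[onz(c,u,z) for u,z in [((266,127),.065),((325,129),.065),((257,235),.108),((319,237),.108)]];print(*P)
f=(P[0]+P[1])/2;b=(P[2]+P[3])/2;y=(b-f)[:2];print('depth',np.linalg.norm(y),'widths',np.linalg.norm(P[0]-P[1]),np.linalg.norm(P[2]-P[3]))
a=np.arctan2(y[1],y[0]);w=(P[0]-P[1])[:2]+(P[2]-P[3])[:2];print('yaw',np.degrees(a)-90,np.degrees(np.arctan2(w[1],w[0])))
y/=np.linalg.norm(y);print('center',(f+b)[:2]/2)
g=(f+b)[:2]/2+.004*y
yaw=np.degrees(a)-90
tx=np.degrees(np.arctan2(Rt[1,0],Rt[0,0]));print('turn',np.radians(tx-(yaw-90)));print('move',100*Rt.T@(np.array([*g,.034])-s['ee_pos']))
E
```

```text
[ 0.5091 -0.3577  0.065 ] [ 0.4584 -0.3908  0.065 ] [ 0.4565 -0.271   0.108 ] [ 0.4052 -0.3043  0.108 ]
depth 0.10152494674245462 widths 0.060540579604746375 0.06118665625567897
yaw 31.42211611267085 33.08558174598922
center [ 0.4573 -0.331 ]
turn 0.06194531381959952
move [-0.0384 -2.9768 20.4632]
```

Request:
{"api": "servo_tool", "payload": {
  "series": [
    [1,0,-2.95,0,0.07],
    [1,0,-2.95,4,0.07],
    [1,0,-2.95,9,0.07],
    [1,0,-2.95,14,0.07],
    [1,0,-2.95,18,0.07],
    [1,0,-2.95,20.4,0.07],
    [1,0,-2.95,20.4,0.07],
    [1,0,-2.95,20.4,0.07]
  ]
}}

```text
time_s: 2.2
ee_pos: [0.4557, -0.3281, 0.0351]
tcp_rot: [-0.0, 0.87, -0.493, -0.0]
wrist_force: [-0.2, -0.9, 1.2]
gripper_width: 0.0879
gripper_force: 0.0
```

Request:
{"api": "servo_tool", "payload": {
  "series": [
    [0.5,0,0,0,0],
    [0.2,0,0,0,0],
    [0,0,0,0,0],
    [-1,0,0,0,0],
    [-1,0,0,0,0],
    [-1,0,0,0,0],
    [-1,0,0,0,0],
    [-1,0,0,0,0]
  ]
}}

```text
time_s: 3.0
ee_pos: [0.4565, -0.328, 0.036]
tcp_rot: [0.0, 0.87, -0.493, 0.001]
wrist_force: [-2.2, 0.3, 5.8]
gripper_width: 0.062
gripper_force: 30.0
```

Request:
{"api": "servo_tool", "payload": {
  "series": [
    [-1,0,0,-0.5,0],
    [-1,0,0,-2,0],
    [-1,0,0,-6,0],
    [-1,0,0,-10.5,0],
    [-1,0,0,-15,0],
    [-1,0,0,-19,0],
    [-1,0,0,-21.4,0],
    [-1,0,0,-21.4,0]
  ]
}}

```text
time_s: 3.8
ee_pos: [0.4576, -0.3288, 0.254]
tcp_rot: [0.001, 0.87, -0.492, 0.004]
wrist_force: [0.3, -0.7, -3.1]
gripper_width: 0.0618
gripper_force: 30.0
```

Request:
{"api": "servo_tool", "payload": {
  "series": [
    [-1,-2,-2,0,-0.15],
    [-1,-6,-5,0,-0.3],
    [-1,-10,-8,0,-0.45],
    [-1,-14,-11,0,-0.6],
    [-1,-18,-14,0,-0.75],
    [-1,-22,-17,0,-0.9],
    [-1,-26,-20,0,-1.04],
    [-1,-28,-22,0,-1.18]
  ]
}}

```text
time_s: 4.6
ee_pos: [0.4987, 0.0297, 0.2468]
tcp_rot: [-0.001, 0.997, 0.079, -0.002]
wrist_force: [0.9, -0.7, -2.4]
gripper_width: 0.0619
gripper_force: 30.0
```

Request:
{"api": "servo_tool", "payload": {
  "series": [
    [-1,1.5,-3,0,-0.12],
    [-1,2.1,-4.3,0,-0.157],
    [-1,2.1,-4.3,0,-0.157],
    [-1,2.1,-4.3,0,-0.157],
    [-1,2.1,-4.3,0,-0.157]
  ]
}}

```text
time_s: 5.1
ee_pos: [0.5145, 0.0705, 0.2482]
tcp_rot: [0.0, 0.988, 0.152, -0.001]
wrist_force: [-0.5, -0.1, -2.5]
gripper_width: 0.0619
gripper_force: 30.0
```

```bash
python3 - <<'E'
from h import *
s=manip.observe();Rt=q(s['tcp_rot']);print(s['time_s'],s['ee_pos'],np.degrees(np.arctan2(Rt[1,0],Rt[0,0])),Rt[:,2],s['qvel'])
p=manip.snapshot('wrist');cv2.imwrite('pics/w2.png',p[:,:,::-1])
np.save('s2.npy',s,allow_pickle=True)
print(proj(cam('wrist',s),[.5276,.1798,.1534]))
E
```

```text
5.1 [0.5145 0.0705 0.2482] 17.437631665088194 [-0.0011 -0.0004 -1.    ] [-0.0051 -0.0044 -0.0028  0.0021  0.0007 -0.0022]
[194.4899 147.5098]
```

View pics/w2.png

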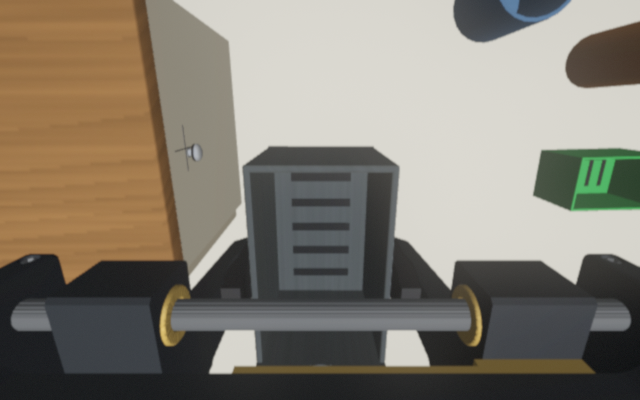

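The wrist view shows the screw head at (196,152) with the pencil cross to its left at (185,150). The panel's foot runs from (230,42) to (240,200), and the tray sits square in the fingers. I'll take a second, lower view.

Request:
{"api": "servo_tool", "payload": {
  "series": [
    [-1,0,2,4,0],
    [-1,0,2,8,0],
    [-1,0,2,10.5,0],
    [-1,0,2,10.5,0],
    [-1,0,2,10.5,0]
  ]
}}

```text
time_s: 5.65
ee_pos: [0.5211, 0.0518, 0.1442]
tcp_rot: [0.0, 0.988, 0.152, -0.0]
wrist_force: [-0.6, -0.1, -2.4]
gripper_width: 0.0615
gripper_force: 30.0
```

```bash
python3 - <<'E'
from h import *
s=manip.observe();Rt=q(s['tcp_rot']);print(s['time_s'],s['ee_pos'],np.degrees(np.arctan2(Rt[1,0],Rt[0,0])),Rt[:,2])
p=manip.snapshot('wrist')[:,:,::-1];cv2.imwrite('pics/w3.png',p);np.save('s3.npy',s,allow_pickle=True)
a=cv2.imread('pics/w2.png')
o=np.zeros((560,800,3),np.uint8)
o[:480,:400]=cv2.resize(a[110:206,150:230],(400,480),interpolation=cv2.INTER_CUBIC)
o[:560,400:]=cv2.resize(p[80:220,0:100],(400,560),interpolation=cv2.INTER_CUBIC)
cv2.imwrite('pics/c3.png',np.clip(o*1.3,0,255).astype(np.uint8))
print(proj(cam('wrist',s),[.5276,.1798,.1534]))
E
```

```text
5.65 [0.5211 0.0518 0.1442] 17.491781928666544 [-0.0002 -0.     -1.    ]
[ 61.7859 176.4284]
```

View pics/c3.png

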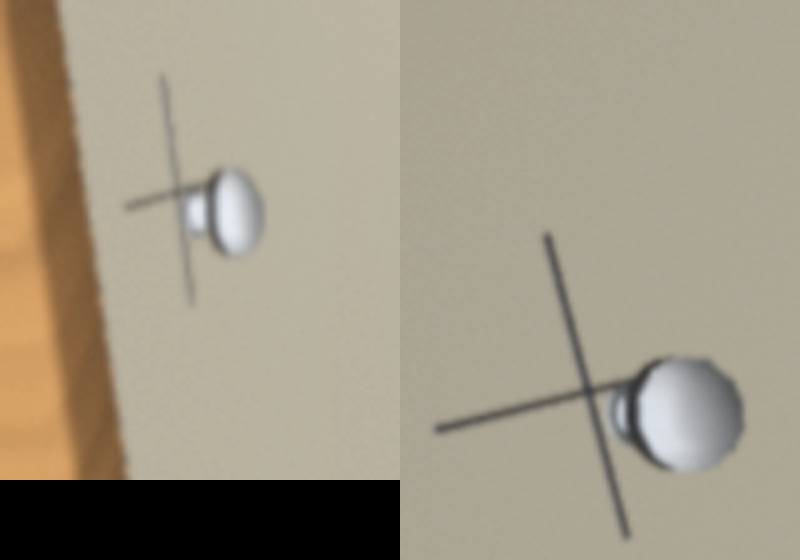

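Both crops are clear. The cross is at w2 (185.6,148.2) and w3 (47.0,177.3), and the head at w2 (197.2,152.4) and w3 (72.3,183.5). I'll triangulate from these.

```bash
python3 - <<'E'
from h import *
s2=np.load('s2.npy',allow_pickle=True).item();s3=np.load('s3.npy',allow_pickle=True).item()
c2,c3=cam('wrist',s2),cam('wrist',s3);sc=cam('scene')
X,d1=two(c2,(185.6,148.2),c3,(47,177.25));H,d2=two(c2,(197.2,152.4),c3,(72.25,183.5))
T,_=two(c2,(182.6,125.2),c3,(36.75,138.25));B,_=two(c2,(188.2,170.8),c3,(56.75,214.5))
print('cross',X,d1,'head',H,d2,'ends',T,B,'len',np.linalg.norm(T-B))
f1,f2=onz(c2,(230,42),0),onz(c2,(240,200),0)
print('foot yaw',np.degrees(np.arctan2(*(f1-f2)[1::-1])),f1,f2,'cross yaw',np.degrees(np.arctan2(*(T-B)[1::-1])))
for a in(17.5,):
  a=np.radians(a);u=np.array([np.cos(a),np.sin(a),0]);n=np.array([u[1],-u[0],0])
  print('head-cross: along',(H-X)@u,'out',(H-X)@n,'up',H[2]-X[2]); print('foot-cross out',(f1-X)@n,(f2-X)@n)
print('scene proj head',proj(sc,H))
# ray-plane with panel through foot
E
```

```text
cross [0.5249 0.1866 0.153 ] 0.00010914627074508145 head [0.5231 0.1789 0.148 ] 6.579562157829547e-05 ends [0.5417 0.192  0.1529] [0.5074 0.1814 0.1527] len 0.03591411997169753
foot yaw 16.573543197366636 [0.6248 0.2177 0.    ] [0.4394 0.1626 0.    ] cross yaw 17.100582154407327
head-cross: along -0.004078132310089267 out 0.006756813364965448 up -0.004992512812505234
foot-cross out 0.00029300433936669396 -0.002834166592164518
scene proj head [469.2677 193.5292]
```

Request:
{"api": "servo_tool", "payload": {
  "series": [
    [-1,0,0,0,0.15],
    [-1,0,0,0,0.3],
    [-1,0,0,0,0.45],
    [-1,0,0,0,0.6],
    [-1,0,0,0,0.75],
    [-1,0,0,0,0.9],
    [-1,0,0,0,1.05],
    [-1,0,0,0,1.2]
  ]
}}

```text
time_s: 6.5
ee_pos: [0.5226, 0.0522, 0.1465]
tcp_rot: [-0.001, 0.901, -0.435, 0.002]
wrist_force: [-0.2, 0.0, -2.5]
gripper_width: 0.0614
gripper_force: 30.0
```

Request:
{"api": "servo_tool", "payload": {
  "series": [
    [-1,0,0,0,0.15],
    [-1,0,0,0,0.3],
    [-1,0,0,1,0.38],
    [-1,-1,-2,2,0.38],
    [-1,-2,-4,3,0.38],
    [-1,-2.8,-5.3,3.4,0.38],
    [-1,-2.8,-5.3,3.4,0.38],
    [-1,-2.8,-5.3,3.4,0.38]
  ]
}}

```text
time_s: 7.3
ee_pos: [0.5452, 0.1076, 0.1109]
tcp_rot: [-0.0, 0.804, -0.594, 0.001]
wrist_force: [-0.2, -0.0, -2.5]
gripper_width: 0.0618
gripper_force: 30.0
```

```bash
cat > rel.py <<'E'
from h import *
def rel(a=17.0):
    s=manip.observe();Rt=q(s['tcp_rot']);a=np.radians(a);u=np.array([np.cos(a),np.sin(a),0]);n=np.array([u[1],-u[0],0])
    p=np.array(s['ee_pos']);S=np.array([.5211,.1854,.148])
    print(s['time_s'],p,'yaw',np.degrees(np.arctan2(Rt[1,0],Rt[0,0])),'toolz',Rt[:,2],'plate gap',(p-S)@n-.047,'along',(p-S)@u,'keyhole-screw z',p[2]+.038-S[2])
    f=np.array(s['wrist_force']);print('F along,out,up',f@u,f@n,f[2],'T',s['ft_torque'],'j6',s['joints'][5],s['gripper_width'],s['gripper_force'])
E
python3 - <<'E'
from rel import *
rel()
p=manip.snapshot('scene')[:,:,::-1];w=manip.snapshot('wrist')[:,:,::-1]
cv2.imwrite('pics/s4.png',p);cv2.imwrite('pics/w4.png',w)
o=np.zeros((600,800,3),np.uint8);o[:540,:800]=cv2.resize(p[110:245,400:600],(800,540),interpolation=cv2.INTER_CUBIC)
cv2.imwrite('pics/c4.png',np.clip(o*1.6,0,255).astype(np.uint8))
E
```

```text
7.3 [0.5452 0.1076 0.1109] yaw -72.88577864135104 toolz [ 0.0015 -0.0004 -1.    ] plate gap 0.0344207530939772 along 0.0003457172860603201 keyhole-screw z 0.0008595464138753117
F along,out,up -0.2070716487747698 -0.0377526715231683 -2.471006024708111 T [ 0.0452 -0.033  -0.0176] j6 2.824669587942207 0.06180468408633341 29.999594357796013
```

View pics/c4.png

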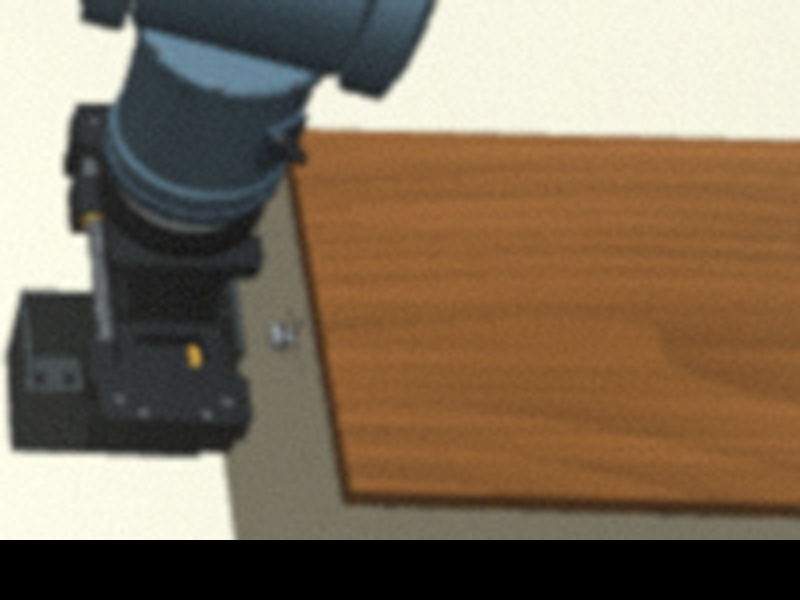

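The gripper hides the caddy in this view, while the screw is at about (471,194). The numbers say the keyhole is within 1 mm of the screw, so I'll go in while watching the force.

Request:
{"api": "servo_tool", "payload": {
  "series": [
    [-1,-0.8,0.03,0.08,0],
    [-1,-1.6,0.03,0.08,0],
    [-1,-2.1,0.03,0.08,0],
    [-1,-2.3,0.03,0.08,0],
    [-1,-2.5,0.03,0.08,0],
    [-1,-2.7,0.03,0.08,0],
    [-1,-2.7,0.03,0.08,0]
  ]
}}

```text
time_s: 8.1
ee_pos: [0.5364, 0.1335, 0.1089]
tcp_rot: [-0.0, 0.804, -0.594, 0.0]
wrist_force: [0.0, -0.3, -4.3]
gripper_width: 0.0619
gripper_force: 30.0
```

```bash
python3 -c "
from rel import *
rel()"
```

```text
8.1 [0.5364 0.1335 0.1089] yaw -72.94093332641631 toolz [ 0.  0. -1.] plate gap 0.007154054023947511 along -0.0005439833096855824 keyhole-screw z -0.0010665887949515562
F along,out,up -0.056033885209369264 0.27388598695927585 -4.2826190658537895 T [ 0.1002 -0.0429  0.0246] j6 2.872927494783782 0.061881729987380264 29.99959490261972
```

Request:
{"api": "servo_tool", "payload": {
  "series": [
    [-1,-0.1,0,0,0],
    [-1,-0.2,0,0,0],
    [-1,-0.2,0,0,0],
    [-1,-0.2,0,0,0]
  ]
}}

```text
time_s: 8.5
ee_pos: [0.5359, 0.1352, 0.1089]
tcp_rot: [0.0, 0.804, -0.594, 0.0]
wrist_force: [-0.1, -0.1, -1.8]
gripper_width: 0.0616
gripper_force: 30.0
```

```bash
python3 -c "
from rel import *
rel()"
```

```text
8.5 [0.5359 0.1352 0.1089] yaw -72.9504587266366 toolz [ 0. -0. -1.] plate gap 0.005362737997954399 along -0.0005517135723068101 keyhole-screw z -0.0010753689893484575
F along,out,up -0.12596630276759355 0.10989375526723455 -1.8046105098332244 T [ 0.0603 -0.0354 -0.0389] j6 2.876338896416262 0.06162728262325579 29.999497127719223
```

Request:
{"api": "servo_tool", "payload": {
  "series": [
    [-1,-0.1,0,0,0],
    [-1,-0.2,0,0,0],
    [-1,-0.3,0,0,0],
    [-1,-0.4,0,0,0],
    [-1,-0.4,0,0,0]
  ]
}}

```text
time_s: 9.0
ee_pos: [0.5346, 0.1392, 0.1089]
tcp_rot: [-0.0, 0.804, -0.594, -0.0]
wrist_force: [0.3, -0.6, -3.3]
gripper_width: 0.062
gripper_force: 30.0
```

```bash
python3 -c "
from rel import *
rel()"
```

```text
9.0 [0.5346 0.1392 0.1089] yaw -72.93993953974673 toolz [-0.      0.0001 -1.    ] plate gap 0.0011546345754753912 along -0.000565899030974178 keyhole-screw z -0.001063033253962703
F along,out,up 0.10213026128831346 0.7077362670595949 -3.266810158103436 T [ 0.086  -0.0354  0.0431] j6 2.883572874081931 0.06204118085107407 29.999591605737805
```

Request:
{"api": "servo_tool", "payload": {
  "series": [
    [-1,-0.05,0,0,0],
    [-1,-0.1,0,0,0],
    [-1,-0.1,0,0,0]
  ]
}}

```text
time_s: 9.3
ee_pos: [0.5344, 0.14, 0.109]
tcp_rot: [0.0, 0.804, -0.594, 0.0]
wrist_force: [-0.1, -1.0, -2.5]
gripper_width: 0.0618
gripper_force: 30.0
```

Request:
{"api": "servo_tool", "payload": {
  "series": [
    [-1,-0.05,0,0,0],
    [-1,-0.1,0,0,0],
    [-1,-0.1,0,0,0]
  ]
}}

```text
time_s: 9.6
ee_pos: [0.5344, 0.1401, 0.109]
tcp_rot: [0.0, 0.804, -0.594, 0.001]
wrist_force: [2.0, -5.0, -4.0]
gripper_width: 0.0619
gripper_force: 30.0
```

```bash
python3 -c "
from rel import *
rel()"
```

```text
9.6 [0.5344 0.1401 0.109 ] yaw -72.93436081900909 toolz [ 0.0006 -0.0015 -1.    ] plate gap 0.0002242205164049091 along -0.0004836297130452801 keyhole-screw z -0.0009696112811215241
F along,out,up 0.4081304388683187 5.344328878012187 -3.987822025293167 T [-0.7104 -0.2008  0.212 ] j6 2.8869593128778894 0.06189394635461296 29.99905745498836
```

Request:
{"api": "servo_tool", "payload": {
  "series": [
    [-1,0.05,0,0.15,0],
    [-1,0.05,0,0.3,0],
    [-1,0.05,0,0.45,0],
    [-1,0.05,0,0.6,0],
    [-1,0.05,0,0.6,0]
  ]
}}

```text
time_s: 10.1
ee_pos: [0.5349, 0.1402, 0.1033]
tcp_rot: [-0.0, 0.804, -0.594, 0.001]
wrist_force: [2.5, -5.5, 0.2]
gripper_width: 0.0615
gripper_force: 30.0
```

```bash
python3 -c "
from rel import *
rel()"
```

```text
10.1 [0.5349 0.1402 0.1033] yaw -72.94323961607219 toolz [ 0.0015 -0.0004 -1.    ] plate gap 0.00023139235573663847 along 3.9418618101513814e-05 keyhole-screw z -0.006691830100638341
F along,out,up 0.8250922151310991 5.965595797316702 0.211206153802476 T [-0.6865 -0.3662  0.1429] j6 2.8861292073297355 0.06147522737828893 29.999025003053248
```

Request:
{"api": "servo_tool", "payload": {
  "series": [
    [-1,0.02,0,0.15,0],
    [-1,0.02,0,0.3,0],
    [-1,0.02,0,0.45,0],
    [-1,0.02,0,0.6,0],
    [-1,0.02,0,0.6,0]
  ]
}}

```text
time_s: 10.6
ee_pos: [0.535, 0.1403, 0.0973]
tcp_rot: [-0.0, 0.804, -0.594, 0.001]
wrist_force: [3.5, -4.9, 3.5]
gripper_width: 0.0619
gripper_force: 30.0
```

```bash
python3 -c "
from rel import *
rel()"
```

```text
10.6 [0.535  0.1403 0.0973] yaw -72.93987159194023 toolz [ 0.0015 -0.0001 -1.    ] plate gap 0.00022302483747726337 along 7.813152890505382e-05 keyhole-screw z -0.012679434201676915
F along,out,up 1.8884161722758097 5.72363026997827 3.4943405965221794 T [-0.65   -0.3562  0.2253] j6 2.8857561454902343 0.06194239637660284 30.000601555220783
```

Request:
{"api": "servo_tool", "payload": {
  "series": [
    [-1,0,0,0.1,0],
    [-1,0,0,0.2,0],
    [-1,0,0,0.3,0],
    [-1,0,0,0.35,0],
    [-1,0,0,0.35,0]
  ]
}}

```text
time_s: 11.1
ee_pos: [0.535, 0.1403, 0.0942]
tcp_rot: [-0.0, 0.804, -0.594, 0.001]
wrist_force: [1.6, -3.7, 7.4]
gripper_width: 0.0615
gripper_force: 30.0
```

```bash
python3 -c "
from rel import *
rel()"
```

```text
11.1 [0.535  0.1403 0.0942] yaw -72.93439610750679 toolz [ 0.0015 -0.0001 -1.    ] plate gap 0.00020403996336107455 along 0.00011372762105639651 keyhole-screw z -0.01583810570966987
F along,out,up 0.4689694077805122 3.9848832029356034 7.357114658925488 T [-0.6226 -0.0992  0.3078] j6 2.885701099261381 0.06145486930980626 30.00184410251677
```

Request:
{"api": "servo_tool", "payload": {
  "series": [
    [-1,0,0,0.05,0],
    [-1,0,0,0.1,0],
    [-1,0,0,0.1,0]
  ]
}}

```text
time_s: 11.4
ee_pos: [0.5351, 0.1403, 0.0934]
tcp_rot: [-0.0, 0.804, -0.594, 0.001]
wrist_force: [1.7, -4.0, 8.8]
gripper_width: 0.0618
gripper_force: 30.0
```

Request:
{"api": "servo_tool", "payload": {
  "series": [
    [-1,0,0,0.05,0],
    [-1,0,0,0.1,0],
    [-1,0,0,0.1,0]
  ]
}}

```text
time_s: 11.7
ee_pos: [0.5351, 0.1403, 0.0923]
tcp_rot: [-0.0, 0.804, -0.594, 0.001]
wrist_force: [1.6, -4.3, 7.5]
gripper_width: 0.0619
gripper_force: 30.0
```

```bash
python3 -c "
from rel import *
rel()"
```

```text
11.7 [0.5351 0.1403 0.0923] yaw -72.9315811588522 toolz [ 0.0017 -0.     -1.    ] plate gap 0.00018630248377780184 along 0.00017536005185572918 keyhole-screw z -0.017743567407798505
F along,out,up 0.25480810092154393 4.59895947544506 7.455799872462273 T [-0.6119 -0.1825  0.3083] j6 2.8856969936960017 0.06193914605385059 30.002361182123423
```

Request:
{"api": "servo_tool", "payload": {
  "series": [
    [-1,0,0,0.05,0],
    [-1,0,0,0.1,0],
    [-1,0,0,0.1,0]
  ]
}}

```text
time_s: 12.0
ee_pos: [0.5351, 0.1403, 0.0913]
tcp_rot: [-0.001, 0.804, -0.594, 0.001]
wrist_force: [1.7, -2.9, 6.4]
gripper_width: 0.062
gripper_force: 30.0
```

Request:
{"api": "servo_tool", "payload": {
  "series": [
    [-1,0,0,0.05,0],
    [-1,0,0,0.1,0],
    [-1,0,0,0.1,0]
  ]
}}

```text
time_s: 12.3
ee_pos: [0.5352, 0.1403, 0.0907]
tcp_rot: [-0.001, 0.804, -0.594, 0.001]
wrist_force: [0.0, -3.7, 10.9]
gripper_width: 0.0617
gripper_force: 30.0
```

```bash
python3 -c "
from rel import *
rel()"
```

```text
12.3 [0.5352 0.1403 0.0907] yaw -72.91619904184566 toolz [ 0.0019 -0.0001 -1.    ] plate gap 0.00020226677379576313 along 0.0002974984203137302 keyhole-screw z -0.019334269257435338
F along,out,up -1.0333079289235354 3.517227320935255 10.919871982726232 T [-0.6169  0.0572  0.3647] j6 2.8855200705750677 0.061738880749773725 30.004901876673102
```

Request:
{"api": "servo_tool", "payload": {
  "series": [
    [-1,0,0,0.05,0],
    [-1,0,0,0.1,0],
    [-1,0,0,0.1,0]
  ]
}}

```text
time_s: 12.6
ee_pos: [0.5353, 0.1404, 0.0902]
tcp_rot: [-0.001, 0.804, -0.594, 0.001]
wrist_force: [-1.4, -4.3, 13.8]
gripper_width: 0.0617
gripper_force: 30.0
```

```bash
python3 - <<'E'
from rel import *
rel()
w=manip.snapshot('wrist')[:,:,::-1];p=manip.snapshot('scene')[:,:,::-1]
cv2.imwrite('pics/w5.png',w);cv2.imwrite('pics/s5.png',p)
a=cv2.imread('pics/w2.png')
o=np.zeros((600,800,3),np.uint8)
o[:300,:400]=cv2.resize(a[130:300,220:420],(400,300));o[:300,400:]=cv2.resize(w[130:300,220:420],(400,300))
o[300:,:]=cv2.resize(p[120:240,430:590],(800,600),interpolation=cv2.INTER_CUBIC)[150:450]
cv2.imwrite('pics/c5.png',np.clip(o*1.5,0,255).astype(np.uint8))
E
```

```text
12.6 [0.5353 0.1404 0.0902] yaw -72.90588057846436 toolz [ 0.0021 -0.0001 -1.    ] plate gap 0.00020306140804323553 along 0.00041294352586782393 keyhole-screw z -0.019755122222332694
F along,out,up -2.602084463502507 3.733890350595162 13.833046676675163 T [-0.604   0.3389  0.4276] j6 2.885428632764529 0.061688172975179374 30.00735618174076
```

View pics/c5.png

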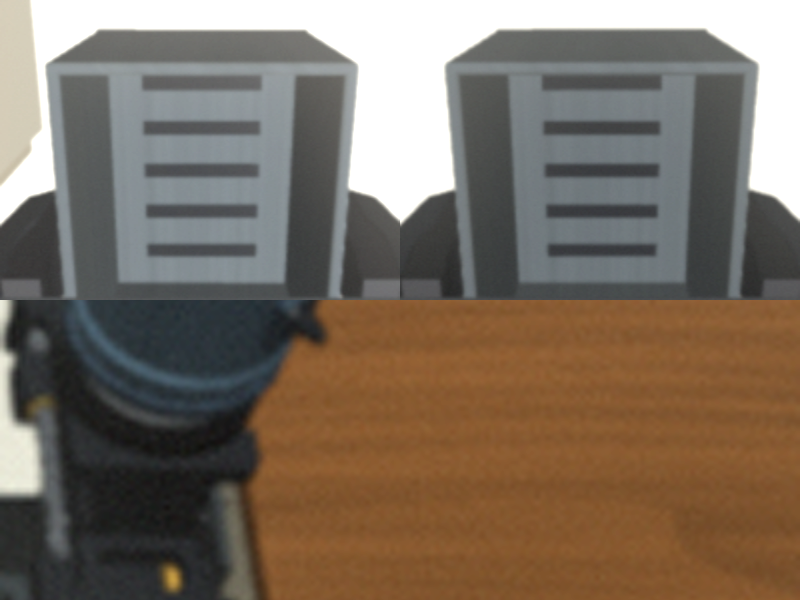

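The caddy sits in the fingers as it did before, with the rim and slots in the same places. I'll give it one more small push and check numerically for slip.

Request:
{"api": "servo_tool", "payload": {
  "series": [
    [-1,0,0,0.05,0],
    [-1,0,0,0.1,0],
    [-1,0,0,0.1,0],
    [-1,0,0,0.1,0]
  ]
}}

```text
time_s: 13.1
ee_pos: [0.5354, 0.1404, 0.0899]
tcp_rot: [-0.001, 0.804, -0.594, 0.001]
wrist_force: [-3.3, -5.4, 19.0]
gripper_width: 0.0617
gripper_force: 30.0
```

```bash
python3 - <<'E'
from rel import *
rel()
w=manip.snapshot('wrist')[:,:,::-1];cv2.imwrite('pics/w6.png',w)
g=lambda f:cv2.cvtColor(cv2.imread(f),cv2.COLOR_BGR2GRAY).astype(np.float32)
A={k:g(f'pics/{k}.png') for k in('w4','w5','w6')}
for k in('w5','w6'):
  for r in((155,190,245,400),(170,215,285,355),(215,280,285,355)):
    y0,y1,x0,x1=r;a=A['w4'][y0:y1,x0:x1];b=A[k][y0:y1,x0:x1]
    print(k,r,cv2.phaseCorrelate(a-a.mean(),b-b.mean(),cv2.createHanningWindow(a.shape[::-1],cv2.CV_32F)))
E
```

```text
13.1 [0.5354 0.1404 0.0899] yaw -72.88832510635562 toolz [ 0.0024 -0.0002 -1.    ] plate gap 0.00021017988496626477 along 0.0005399751195775786 keyhole-screw z -0.02014682619212782
F along,out,up -4.728863832478616 4.193387010640491 18.998463618701184 T [-0.6262  0.6753  0.5148] j6 2.8853089428076433 0.061660576791112164 30.01153407152742
w5 (155, 190, 245, 400) ((-0.14454907742050693, -0.08167578374538564), 1.0153260740968917)
w5 (170, 215, 285, 355) ((0.153282377153225, 0.6451716207093199), 0.9664290386953471)
w5 (215, 280, 285, 355) ((0.17637437630006758, -0.09639697217113508), 0.9195720899252244)
w6 (155, 190, 245, 400) ((-0.08790299733352924, -0.09115985149499295), 1.049589060081376)
w6 (170, 215, 285, 355) ((-0.26438264075078166, 0.40680450532029155), 0.9279230762411047)
w6 (215, 280, 285, 355) ((0.011801362010274374, 0.1474208428885575), 0.9384059795626888)
```

The last 1 mm command raised the force by 5 N with only 0.3 mm of motion and no slip, so the shank is at its stop. I'll relieve the push, then release.

Request:
{"api": "servo_tool", "payload": {
  "series": [
    [-1,0.03,0.02,-0.1,0],
    [-1,0.06,0.05,-0.2,0],
    [-1,0.06,0.08,-0.25,0],
    [-1,0.06,0.08,-0.25,0]
  ]
}}

```text
time_s: 13.55
ee_pos: [0.5351, 0.1402, 0.0903]
tcp_rot: [-0.002, 0.804, -0.595, 0.001]
wrist_force: [6.1, 0.1, 1.9]
gripper_width: 0.0617
gripper_force: 30.0
```

```bash
python3 -c "
from rel import *
rel()"
```

```text
13.55 [0.5351 0.1402 0.0903] yaw -72.9862710789675 toolz [ 0.0035  0.0016 -1.    ] plate gap 0.0002855318681784444 along 0.00019712182205174587 keyhole-screw z -0.019694838472178233
F along,out,up 5.8620561588041795 1.7315710108860762 1.8952945862915842 T [ 0.0166 -0.9941 -0.0242] j6 2.8847052824163386 0.06171925259259409 29.99977409373969
```

Request:
{"api": "servo_tool", "payload": {
  "series": [
    [-1,0,-0.04,0,0],
    [-1,0,-0.04,0,0],
    [-1,0,-0.04,0,0]
  ]
}}

```text
time_s: 13.85
ee_pos: [0.5351, 0.1403, 0.0903]
tcp_rot: [-0.001, 0.804, -0.595, 0.001]
wrist_force: [4.9, 1.5, 2.8]
gripper_width: 0.0619
gripper_force: 30.0
```

Request:
{"api": "servo_tool", "payload": {
  "series": [
    [0.55,0,0,0,0],
    [0.6,0,0,0,0],
    [0.7,0,0,0,0],
    [0.8,0,0,0,0],
    [0.9,0,0,0,0],
    [0.9,0,0,0,0],
    [0.9,0,0,0,0]
  ]
}}

```text
time_s: 14.55
ee_pos: [0.534, 0.1396, 0.0899]
tcp_rot: [0.0, 0.804, -0.594, -0.0]
wrist_force: [-0.5, 0.4, -0.5]
gripper_width: 0.0839
gripper_force: 0.0
```

```bash
python3 - <<'E'
from rel import *
rel()
w=manip.snapshot('wrist')[:,:,::-1];cv2.imwrite('pics/w7.png',w)
g=lambda f:cv2.cvtColor(cv2.imread(f),cv2.COLOR_BGR2GRAY).astype(np.float32)
A={k:g(f'pics/{k}.png') for k in('w4','w7')}
for r in((155,190,245,400),(170,280,285,355)):
    y0,y1,x0,x1=r;a=A['w4'][y0:y1,x0:x1];b=A['w7'][y0:y1,x0:x1]
    print(cv2.phaseCorrelate(a-a.mean(),b-b.mean(),cv2.createHanningWindow(a.shape[::-1],cv2.CV_32F)))
E
```

```text
14.55 [0.534  0.1396 0.0899] yaw -72.95373569822046 toolz [-0.0002  0.     -1.    ] plate gap 0.0005993958155211393 along -0.0010345185602528822 keyhole-screw z -0.02010910951142597
F along,out,up -0.34526469089400885 -0.5013037012276795 -0.5328448725514023 T [ 0.0795 -0.0085 -0.0231] j6 2.8845919940471725 0.08387794253335067 0.0
((-3.014674347857081, 1.2954425830822238), 0.878913189470768)
((-2.287795795203216, 0.9553961446250909), 0.7497958883091256)
```

Request:
{"api": "servo_tool", "payload": {
  "series": [
    [0.9,0.1,-0.1,0,0],
    [0.9,0.2,-0.1,-1,0],
    [0.9,0.2,-0.1,-3,0],
    [0.9,0.2,-0.1,-6,0],
    [0.9,0.2,-0.1,-10,0],
    [0.9,3,-0.1,-14,0],
    [0.9,7,-0.1,-16,0],
    [0.9,9,-0.1,-16,0]
  ]
}}

```text
time_s: 15.4
ee_pos: [0.5643, 0.0514, 0.2556]
tcp_rot: [-0.002, 0.804, -0.595, 0.004]
wrist_force: [0.2, -0.7, 0.1]
gripper_width: 0.0838
gripper_force: 0.0
```

Request:
{"api": "servo_tool", "payload": {
  "series": [
    [0.9,3,0,0,0],
    [0.9,7,0,0,0],
    [0.9,10,0,0,0],
    [0.9,10,0,0,0],
    [0.9,10,0,0,0]
  ]
}}

```text
time_s: 15.9
ee_pos: [0.5907, -0.0422, 0.2504]
tcp_rot: [-0.0, 0.804, -0.595, -0.0]
wrist_force: [-0.4, -0.1, 0.7]
gripper_width: 0.0834
gripper_force: 0.0
```

```bash
python3 - <<'E'
from rel import *
rel()
p=manip.snapshot('scene')[:,:,::-1];w=manip.snapshot('wrist')[:,:,::-1]
cv2.imwrite('pics/s8.png',p)
o=np.zeros((600,800,3),np.uint8)
o[:,:500]=cv2.resize(p[140:260,410:510],(500,600),interpolation=cv2.INTER_CUBIC)
o[:188,500:]=cv2.resize(w,(300,188));o[200:388,500:]=cv2.resize(p,(300,188))
cv2.imwrite('pics/c8.png',np.clip(o*1.6,0,255).astype(np.uint8))
E
```

```text
15.9 [ 0.5907 -0.0422  0.2504] yaw -73.04015995624911 toolz [ 0.0001  0.0004 -1.    ] plate gap 0.191022032029673 along 4.406613967083972e-06 keyhole-screw z 0.1403597180118167
F along,out,up -0.38264411689452277 -0.009072628361828997 0.7368908756574992 T [ 0.1408 -0.0661 -0.0289] j6 2.5737095234274467 0.0834281613168685 0.0
```

View pics/c8.png

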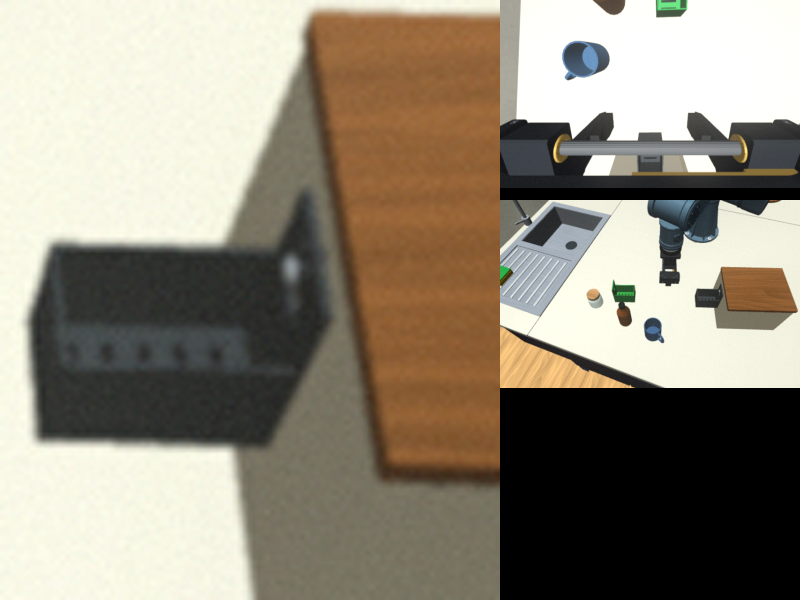

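The caddy hangs on the screw with its plate against the panel and the bright screw head at (468,194) near the plate top. The mug, soap and jar stand where they were. I'll compare the corners with the home pose for straightness.

```bash
python3 - <<'E'
from rel import *
c=cam('scene');a=np.radians(17);u=np.array([np.cos(a),np.sin(a),0]);n=np.array([u[1],-u[0],0]);S=np.array([.5211,.1854,.148-.092])
for nm,x,y,z in [('far rim front',-31,100,65),('near rim front',31,100,65),('near bot front',31,100,0),('near bot back',31,0,0),('near plate top',31,2,108),('far plate top',-31,2,108)]:
    v=proj(c,S+u*x/1e3+n*y/1e3+np.array([0,0,z/1e3]));print(nm,v,'crop',(v-[410,140])*5)
E
```

```text
far rim front [420.1658 186.7503] crop [ 50.8291 233.7513]
near rim front [422.1575 211.7108] crop [ 60.7873 358.5539]
near bot front [417.1217 226.9006] crop [ 35.6083 434.5032]
near bot back [463.4144 228.5997] crop [267.0719 442.9984]
near plate top [475.7309 202.3901] crop [328.6547 311.9506]
far plate top [471.7467 176.7101] crop [308.7337 183.5506]
```

```bash
python3 -c "
from station import manip
print(manip.finish_job())"
```

```text
the job is handed in; nothing more can be done
None
```

The black caddy is hanging on the screw, pushed down until it met a firm stop. From the scene camera it looks straight, with corners within about 2 pixels of the expected home pose. The mug, soap and jar were not touched, and the job was handed in at about 16 s; no verdict came back.

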